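Gauge a terminal opening and present the gauge pin level

ROBOT

A 6-joint arm with a two-finger parallel gripper is mounted at the origin on the work surface; the furniture and walls round the work are solid. World frame = base frame: x ahead of the robot, y to its left, z up, the work surface at z = 0. Lengths are in m, angles in rad, forces in N, time in s.
With the tool pointing down it reaches from about 0.25 to 0.725 m from the base axis. Payload 9.7 kg.
Tool frame: the origin (TCP) lies at the very end of the fingers, on their centre line; the grasp point (between the pads) lies 19 mm behind it; z points along the fingers, y is the line along which they close (so a half turn about z gives the same grasp; the last joint's range is limited). The gripper opens to 85 mm and grips with 20 to 120 N. Pads are 22 mm wide; open, the fingers measure 114 mm over their backs; the gripper's body (76 mm by 85 mm) begins 54 mm behind the grasp point. The pads swing forward as they close: fully open they stand 13 mm farther back than shut.
Start: joints at [1.299, 0.087, 0.176, 1.66, 0, 1.571], TCP at [0.148, 0.53, 0.231] pointing down, gripper open.
Joint ranges: [-3.13, 3.13], [-0.85, 1.81], [-1.15, 1.24], [-2.2, 2.28], [-1.44, 1.52], [-3.14, 3.14]. Speed limits (rad/s): [2.22, 2.22, 2.57, 3.14, 3.14, 3.14].

INTERFACE

Orientations are given as a rotation vector (axis times angle).
In Python, from workcell import robot gives the robot as it stands.
- The arm moves only by the tool drive_effector, called after "Call:" by a JSON object that holds its "method" and its "body". Schema: {"type":"object","properties":{"deltas":{"type":"object","properties":{"drx":{"type":"array","items":{"type":"number"},"minItems":1,"maxItems":12},"dry":{"type":"array","items":{"type":"number"},"minItems":1,"maxItems":12},"drz":{"type":"array","items":{"type":"number"},"minItems":1,"maxItems":12},"x":{"type":"array","items":{"type":"number"},"minItems":1,"maxItems":12},"y":{"type":"array","items":{"type":"number"},"minItems":1,"maxItems":12},"z":{"type":"array","items":{"type":"number"},"minItems":1,"maxItems":12},"finger_gap":{"type":"array","items":{"type":"number"},"minItems":1,"maxItems":12}},"additionalProperties":false,"required":["drx","dry","drz","x","y","z","finger_gap"]},"only":{"type":"string"},"quiet":{"type":"boolean"},"lines":{"type":"string"}},"required":["deltas"],"additionalProperties":false}. deltas is an object with one list for each field, all of the same length, 1 to 12, a row being the entries at one place: drx, dry, drz (a rotation vector in shares of 2 pi rad (1.0 is 2 pi rad)), x, y, z (the shift in fractions of the full range, 1 being 0.4 m), finger_gap (the finger opening in m); each row shifts and turns the commanded pose from where the row before left it, along the tool's axes as they then stand; what a row does not reach is not made up. A row lasts 1/8 s, in which the tool goes at most 0.0625 m and 0.188 rad, less where a joint would pass 70% of its speed; a pose out of reach is approached as far as the arm can. The fingers move at their own pace and stop on an object; the grip force is fixed at half the most. Time passes only in rows, so rows that do not move let the fingers close. The tool returns the time, the measured TCP pose, the force, the opening and the grip force at its end. only (a regular expression) keeps the lines of the reply that match it, lines (a string "A,B") keeps lines A to B, and quiet returns only ok. A shift or turn number past 1, either way, is cut back to 1. Input that does not fit is refused with a message, and nothing moves.
- robot.sense(): the state, without advancing time (a new reading comes with each control period).
- robot.snapshot(name): name is "side" or "top" or "wrist"; returns a dict with "pixels" (384x512x3 uint8, blue, green, red), "fx", "fy", "cx", "cy" (pixels), "cam_to_world" (4x4, takes a point from camera to world coordinates). Camera axes: x right, y down, z forward; pixel columns grow to the right and rows downward; lengths in m; the calibration is good to about 2 mm. A picture is of the moment at which its call begins. There is no depth.
- robot.close_job(): hands the job in; it is judged then, once.
The state is a dict: "time": time; "joint_pos": joint angles; "dq": joint speeds; "joint_torque": joint torques, N m; "position": TCP position; "ee_rot": TCP orientation; "wrist_force": force on the tool from outside, world axes, zero at the start; "moment": the same for the moment, N m; "gripper_width": finger opening in m; "finger_force": force on a finger pad.
Only numpy, scipy, OpenCV 4.12 (cv2) and the standard library are available. Lean on these libraries where they do the work, as an engineer would, in place of code of your own. Each camera call takes 0.05 s, during which the arm holds its last target. There are 200 camera calls.

TASK

Draw the slim-handled pin gauge out of the gauge stand and put its probe fully home in the large opening of the terminal block, so that its collar sits on the block. Then draw it out again, turn it level and finish while still holding it still in the gripper, about 30 cm above the bench top, so that it can be read. Leave the other two gauges in the stand, and leave the spanner and the glue pot behind them where they are.

Things in the scene. Friction and masses are not known exactly. Their poses are not given: they have to be found in the camera images.
- gauge_stand: Fixed aluminium block 46 x 160 mm on a dark foot 62 x 176 mm, top 50 mm above the bench, three pin gauges upright in it. Origin: centre of its underside; z up, y along the row of three 11 mm holes (at y = -55, 0, +55 mm); which gauge is in which hole varies. Fingers closing across the row (along the stand's x) keep clear of the neighbours.
- slim_gauge: The gauge to use: slim straight round handle, 16 mm across (z = 6 to 76 mm), on a 20 mm collar 6 mm thick. Origin: on its axis at the collar's underside (50 mm above the bench in the stand); z along its axis from probe to handle. Steel probe 8 mm across below the collar to z = -40 mm, the last 9 mm tapering to 3 mm. About 0.12 kg, stands loose and upright on its collar.
- handle_mid (a point): Point on the slim gauge's axis at the middle of its handle, 41 mm above the underside of the collar; its z axis is the gauge's axis.
- stout_gauge: Other gauge, with a thick 30 mm handle 76 mm tall, collar on the stand; origin on its axis at the underside of the collar, z up its axis. To be left in the stand.
- disc_gauge: Other gauge, 42 mm tall above the stand, a 12 mm neck under a 36 mm disc; origin on its axis at the underside of the collar, z up its axis. To be left in the stand.
- terminal_block: Fixed white plastic block 50 x 110 mm, top 50 mm above the bench, on a 144 mm foot with a screw at each end. Origin: centre of its underside; z up, y along the block. Three round openings in its top in a row along y: a large one (10.6 mm, at the +y end) and two small ones (6 mm); beyond each a flush slotted screw head.
- opening (a point): Centre of the mouth of the large opening, in the block's top face, 50 mm above the bench: round, 10.6 mm in diameter with a 1.5 mm chamfer, straight down, 44 mm deep (so the collar meets the block before the probe meets the bottom).
- spanner: Bystander: loose steel combination spanner lying flat behind the task things, 25 x 192 x 6 mm; origin under its centre, y along it.
- glue_pot: Bystander: loose black pot with a screw cap, 42 mm across, 78 mm tall; origin under its centre.

How it is judged:
By the outcome, as a careful person would: the job done as asked, in the order asked, and still so for the second after the job is handed in, while the arm keeps its last pose, push and grip.
It also fails if it takes over 51 s, if anything falls off the work surface, if the arm or the gripper's body presses on something with over 40 N, if the wrist force passes 120 N, or if a joint passes its speed limit or range.

## Working session

There is one attempt and no reset: what is moved stays moved. The work goes in short steps, Python scripts to look and compute and a tool call to move; the robot and the scene stay as the last step left them, time stands still between calls to the robot, and variables do not carry over. Pictures are saved under pics/ and viewed, at most 10 in all, crops included, and the job is handed in when it is done.

```bash
ls; mkdir -p pics
```

Run:
```python
from workcell import robot
import cv2,numpy as np
s=robot.sense();print({k:np.round(v,3).tolist() for k,v in s.items()})
for n in("side","top"):
    d=robot.snapshot(n);cv2.imwrite(f"pics/{n}0.png",d["pixels"]);print(n,d["fx"],d["fy"],d["cx"],d["cy"],np.round(d["cam_to_world"],4).tolist())
```

```text
pics
workcell.py
{'time': 0.0, 'joint_pos': [1.299, 0.087, 0.175, 1.66, 0.0, 1.571], 'dq': [-0.0, 0.002, -0.001, -0.0, -0.001, -0.0], 'joint_torque': [-0.001, -52.038, 46.481, 0.016, -0.0, -0.0], 'position': [0.148, 0.53, 0.231], 'ee_rot': [-0.426, -3.112, 0.002], 'wrist_force': [0.005, 0.131, 0.784], 'moment': [0.023, -0.034, 0.039], 'finger_force': 0.0, 'gripper_width': 0.085}
side 407.8249098678272 407.8249098678272 248.5114235805871 190.73518660190263 [[-0.6543, 0.3391, -0.676, 1.1359], [0.7562, 0.2844, -0.5893, 0.5289], [-0.0076, -0.8967, -0.4425, 0.4602], [0.0, 0.0, 0.0, 1.0]]
top 396.67535568025255 396.67535568025255 250.68941719218273 193.29916741356126 [[0.0041, -0.9857, 0.1685, 0.3701], [-1.0, -0.0039, 0.0017, 0.0432], [-0.001, -0.1685, -0.9857, 1.0155], [0.0, 0.0, 0.0, 1.0]]
```

View pics/top0.png

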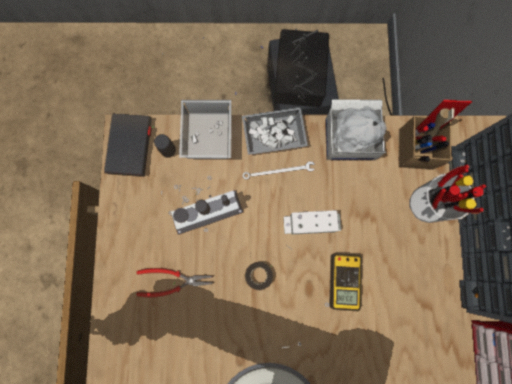

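View pics/side0.png

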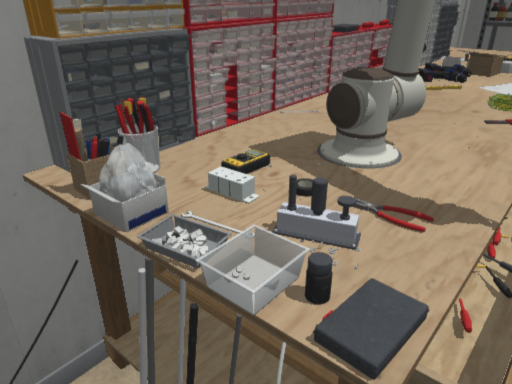

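The top view shows the gauge stand at about (206,211), with the slim gauge at (226,200), the stout at (203,207) and the disc at (181,215). The terminal block is at (313,222). The side view agrees: slim is the left one at (292,190), and the block is at (231,183). I'll enlarge both areas next.

Run:
```python
import cv2,numpy as np
t=cv2.imread("pics/top0.png");s=cv2.imread("pics/side0.png")
f=lambda im,x,y,w,h:cv2.resize(im[y:y+h,x:x+w],(400,300) if 0 else (w*5,h*5),interpolation=cv2.INTER_CUBIC)
a=f(t,165,180,80,60);b=f(t,275,195,80,60);c=f(s,270,165,80,60);d=f(s,195,155,80,60)
cv2.imwrite("pics/crops.png",np.vstack([np.hstack([a,b]),np.hstack([c,d])]))
```

```text
(no output)
```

View pics/crops.png

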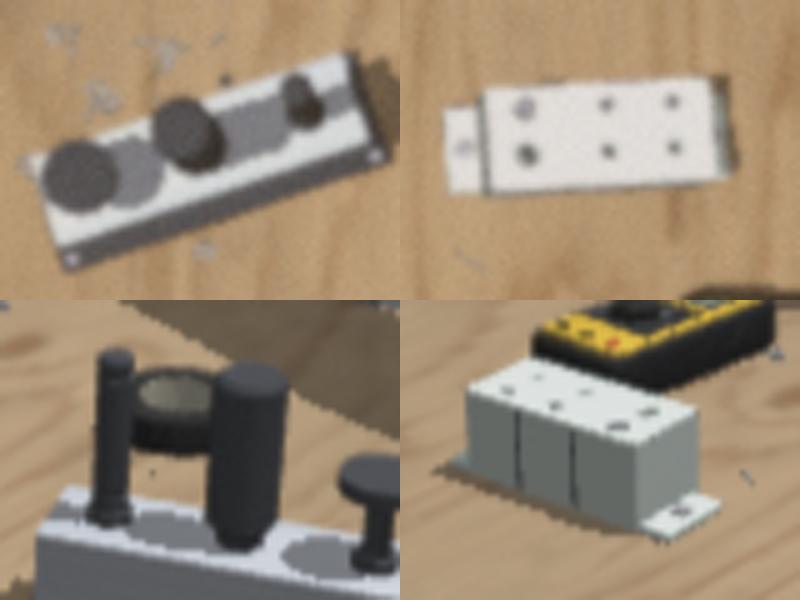

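Create h.py:
```python
import numpy as np,cv2
from workcell import robot
def ray(d,u,v):
    T=np.array(d["cam_to_world"]);r=T[:3,:3]@[(u-d["cx"])/d["fx"],(v-d["cy"])/d["fy"],1];return T[:3,3],r/np.linalg.norm(r)
def plane(d,u,v,z):
    o,r=ray(d,u,v);return o+r*(z-o[2])/r[2]
def two(a,pa,b,pb):
    o,r=ray(a,*pa);p,q=ray(b,*pb);k=np.linalg.lstsq(np.c_[r,-q],p-o,rcond=None)[0]
    x,y=o+r*k[0],p+q*k[1];return (x+y)/2,np.linalg.norm(x-y)
def proj(d,P):
    q=np.linalg.inv(d["cam_to_world"])@np.r_[P,1];return d["fx"]*q[0]/q[2]+d["cx"],d["fy"]*q[1]/q[2]+d["cy"]
```

Run:
```python
from h import *
np.set_printoptions(precision=4,suppress=True)
t=robot.snapshot("top");s=robot.snapshot("side")
def T(u,v,z,tx,ty): return plane(t,tx+(u+.5)/5-.5,ty+(v+.5)/5-.5,z)
def S(u,v,z,tx,ty): return plane(s,tx+(u+.5)/5-.5,ty+(v+.5)/5-.5,z)
print("slim top T,S",T(298,86,.126,165,180),S(117,358-300,.126,270,165))
print("slim collar T,S",T(308,112,.054,165,180),S(108,518-300,.052,270,165))
print("stout top",T(180,127,.126,165,180),S(254,378-300,.126,270,165))
for n,p in dict(a=(525,108),b=(527,154),c=(607,104),d=(608,151),e=(672,102),f=(675,148)).items(): print(n,T(p[0]-400,p[1],.05,275,195))
for n,p in dict(i=(619,427),j=(649,411),k=(556,405),l=(586,392),m=(508,389),n=(538,378)).items(): print(n,S(p[0]-400,p[1]-300,.05,195,155))
print("wrist",proj(robot.snapshot("wrist"),[.39,-.09,.05]))
```

```text
slim top T,S [0.5139 0.1048 0.126 ] [0.5189 0.1089 0.126 ]
slim collar T,S [0.5126 0.1047 0.054 ] [0.5173 0.1069 0.052 ]
stout top [0.4949 0.1579 0.126 ] [0.5003 0.1608 0.126 ]
a [ 0.4788 -0.075   0.05  ]
b [ 0.4563 -0.0756  0.05  ]
c [ 0.481  -0.1151  0.05  ]
d [ 0.458  -0.1151  0.05  ]
e [ 0.4821 -0.147   0.05  ]
f [ 0.4595 -0.1478  0.05  ]
i [ 0.4808 -0.0741  0.05  ]
j [ 0.4575 -0.0754  0.05  ]
k [ 0.4815 -0.1153  0.05  ]
l [ 0.4604 -0.1148  0.05  ]
m [ 0.4828 -0.1473  0.05  ]
n [ 0.4632 -0.1455  0.05  ]
wrist (np.float64(-88.03087194589034), np.float64(424.25334699557334))
```

Add to h.py:
```python
from scipy.spatial.transform import Rotation as R
np.set_printoptions(precision=4,suppress=True)
def plan(pos,ydir=None,zdir=(0,0,-1)):
    s=robot.sense();r=R.from_rotvec(s["ee_rot"]);p=np.array(s["position"])
    print("y,z axes now",r.as_matrix()[:,1],r.as_matrix()[:,2],"tool-frame move",r.inv().apply(np.array(pos)-p))
    if ydir is not None:
        for sg in(1,-1):
            z=np.array(zdir,float);z/=np.linalg.norm(z);y=sg*np.array(ydir,float);y-=z*(y@z);y/=np.linalg.norm(y)
            G=R.from_matrix(np.c_[np.cross(y,z),y,z]);print("rotvec tool",(r.inv()*G).as_rotvec(), "move in goal frame",G.inv().apply(np.array(pos)-p))
    return r,p
```

Run:
```python
from h import *
r,p=plan([.517,.106,.231],[.947,.32,0])
d=robot.snapshot("wrist");T=np.array(d["cam_to_world"]);print("cam in tool",r.inv().apply(T[:3,3]-p),"axes",r.inv().as_matrix()@T[:3,:3],d["fx"],robot.sense()["joint_pos"])
```

```text
y,z axes now [ 0.2684  0.9633 -0.0007] [-0.0002 -0.0006 -1.    ] tool-frame move [-0.4696 -0.309   0.0001]
rotvec tool [-0.0006  0.0003  0.9732] move in goal frame [-0.5197  0.2143 -0.0001]
rotvec tool [-0.0004 -0.0007 -2.1684] move in goal frame [ 0.5197 -0.2143 -0.0001]
cam in tool [ 0.0764 -0.0001 -0.1415] axes [[-0.0016 -0.9538 -0.3005]
 [ 1.     -0.0014 -0.0009]
 [ 0.0005 -0.3005  0.9538]] 295.449420359255 [ 1.299   0.0871  0.1756  1.6598 -0.      1.5708]
```

Careful with the scale: shifts go in shares of 0.4 m and turns go in shares of 2 pi rad. That gives: -0.054 m / 0.4 = -0.135, 0.0975 rad / 6.2832 = 0.0155.

Call:
{"method": "drive_effector", "body": {"deltas": {"drx": [0, 0, 0, 0, 0, 0, 0, 0, 0, 0, 0, 0], "dry": [0, 0, 0, 0, 0, 0, 0, 0, 0, 0, 0, 0], "drz": [0.0155, 0.0155, 0.0155, 0.0155, 0.0155, 0.0155, 0.0155, 0.0155, 0.0155, 0.0155, 0, 0], "x": [-0.135, -0.135, -0.135, -0.135, -0.135, -0.135, -0.135, -0.135, -0.135, -0.135, 0, 0], "y": [0, 0, 0, 0, 0, 0, 0, 0, 0, 0, 0, 0], "z": [0, 0, 0, 0, 0, 0, 0, 0, 0, 0, 0, 0], "finger_gap": [0.085, 0.085, 0.085, 0.085, 0.085, 0.085, 0.085, 0.085, 0.085, 0.085, 0.085, 0.085]}}}

```text
time: 1.8
position: [0.541, 0.1913, 0.2312]
ee_rot: [-1.834, -2.55, 0.0]
wrist_force: [-0.0, -0.2, -0.1]
gripper_width: 0.0852
finger_force: 0.0
```

Run:
```python
from h import *
plan([.517,.106,.231],[.947,.32,0])
d=robot.snapshot("wrist");cv2.imwrite("pics/w1.png",d["pixels"])
for P in([.517,.106,.126],[.517,.106,.052],[.4788,-.075,.05]):print(proj(d,P))
```

```text
y,z axes now [ 0.948   0.3183 -0.0003] [-0.0004  0.0002 -1.    ] tool-frame move [-0.0732 -0.0499  0.0001]
rotvec tool [-0.0003 -0.0003 -0.0019] move in goal frame [-0.0731 -0.0501  0.0002]
rotvec tool [-0.0005  0.0004  3.1397] move in goal frame [0.0731 0.0501 0.0002]
(np.float64(206.63226515652192), np.float64(262.35230388199557))
(np.float64(217.27866960609674), np.float64(229.05877763218706))
(np.float64(153.5578952126412), np.float64(335.8748847952952))
```

View pics/w1.png

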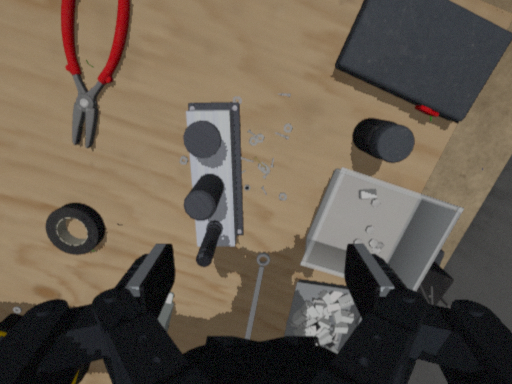

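The wrist view shows the slim gauge's top at about (206,260) and its base at (216,230). My predictions were (207,262) and (217,229), so the position is confirmed. The tool's yaw also matches the row. I'll centre over the gauge and look for the block.

In the tool's units: -0.0365 m / 0.4 = -0.0913, -0.025 m / 0.4 = -0.0625.

Call:
{"method": "drive_effector", "body": {"deltas": {"drx": [0, 0, 0, 0], "dry": [0, 0, 0, 0], "drz": [0, 0, 0, 0], "x": [-0.0913, -0.0913, 0, 0], "y": [-0.0625, -0.0625, 0, 0], "z": [0, 0, 0, 0], "finger_gap": [0.085, 0.085, 0.085, 0.085]}}}

```text
time: 2.35
position: [0.5169, 0.1072, 0.2314]
ee_rot: [1.832, 2.552, 0.001]
wrist_force: [-0.2, 0.8, 0.6]
gripper_width: 0.0847
finger_force: 0.0
```

Run:
```python
from h import *
plan([.517,.106,.072],[.947,.32,0])
d=robot.snapshot("wrist");cv2.imwrite("pics/w2.png",d["pixels"])
for P in([.517,.106,.126],[.517,.106,.052],[.4795,-.075,.05],[.457,-.0755,.05]):print(proj(d,P))
```

```text
y,z axes now [0.9476 0.3196 0.0006] [ 0.0005  0.0004 -1.    ] tool-frame move [-0.0012 -0.0004  0.1594]
rotvec tool [ 0.0006 -0.0002 -0.0005] move in goal frame [-0.0012 -0.0003  0.1594]
rotvec tool [-0.0004 -0.0009  3.141 ] move in goal frame [0.0012 0.0003 0.1594]
(np.float64(258.7029117663471), np.float64(189.83595636380588))
(np.float64(258.83744120086556), np.float64(169.90240949459087))
(np.float64(186.37676530821867), np.float64(290.65517480367305))
(np.float64(169.16384660609623), np.float64(286.20126767797285))
```

View pics/w2.png

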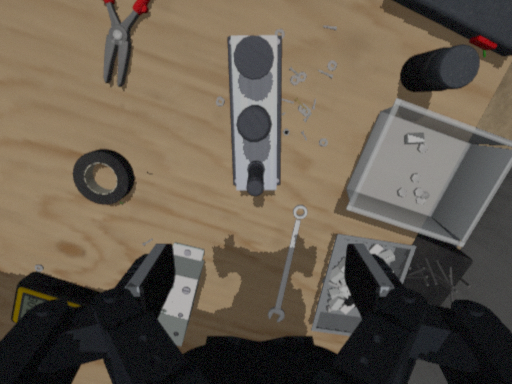

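Run:
```python
from h import *
d=robot.snapshot("wrist");im=d["pixels"]
g=im.max(axis=2)
c=np.vstack([cv2.resize(im[150:210,220:300],(560,420),interpolation=cv2.INTER_CUBIC)]);e=cv2.resize(im[240:348,150:210],(233,420),interpolation=cv2.INTER_CUBIC)
cv2.imwrite("pics/w2c.png",np.hstack([c,e]))
m=(g<75).astype(np.uint8)
for v in range(156,200,3):
    x=np.where(m[v,235:280])[0]+235; print(v,(x.min(),x.max(),len(x)) if len(x) else None,end=' ')
```

```text
156 (np.int64(278), np.int64(279), 2) 159 (np.int64(278), np.int64(279), 2) 162 (np.int64(252), np.int64(279), 11) 165 (np.int64(250), np.int64(279), 14) 168 (np.int64(249), np.int64(279), 16) 171 (np.int64(248), np.int64(279), 18) 174 (np.int64(249), np.int64(279), 16) 177 (np.int64(248), np.int64(279), 16) 180 (np.int64(248), np.int64(262), 15) 183 (np.int64(247), np.int64(279), 12) 186 (np.int64(247), np.int64(262), 12) 189 (np.int64(247), np.int64(262), 13) 192 (np.int64(247), np.int64(262), 14) 195 (np.int64(252), np.int64(259), 8) 198 None
```

View pics/w2c.png

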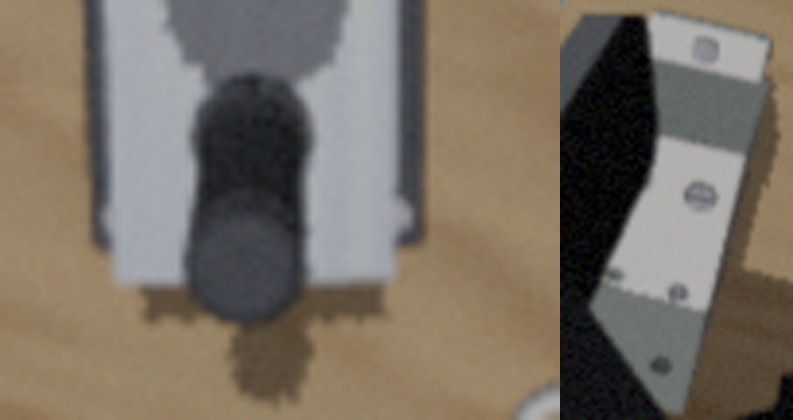

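The crop shows slotted screw heads in the +x row, so the large opening is the -x one, near (0.457, -0.0755). The slim gauge's top is at wrist pixel (254.7,186.4) and its collar at about (256,168).

Run:
```python
from h import *
d=robot.snapshot("wrist")
print(plane(d,254.7,186.4,.126),plane(d,255.8,168,.055))
plan([.5155,.1065,.072])
```

```text
[0.5127 0.1081 0.126 ] [0.5129 0.1079 0.055 ]
y,z axes now [ 0.9474  0.32   -0.0002] [-0.0002  0.0001 -1.    ] tool-frame move [-0.0003 -0.0017  0.1591]
```

In the tool's units: 0.04 m / 0.4 = 0.1, -0.002 m / 0.4 = -0.005.

Call:
{"method": "drive_effector", "body": {"deltas": {"drx": [0, 0, 0, 0, 0, 0, 0], "dry": [0, 0, 0, 0, 0, 0, 0], "drz": [0, 0, 0, 0, 0, 0, 0], "x": [0, 0, 0, 0, 0, 0, 0], "y": [-0.005, 0, 0, 0, 0, 0, 0], "z": [0.075, 0.1, 0.1, 0.075, 0.0475, 0, 0], "finger_gap": [0.085, 0.085, 0.085, 0.085, 0.085, 0.085, 0.085]}}}

```text
time: 3.38
position: [0.5157, 0.1058, 0.0735]
ee_rot: [1.833, 2.55, 0.002]
wrist_force: [0.7, -0.1, 0.8]
gripper_width: 0.0849
finger_force: 0.0
```

Run:
```python
from h import *
d=robot.snapshot("wrist");im=d["pixels"]
print(robot.sense()["position"],proj(d,[.515,.107,.126]))
cv2.imwrite("pics/w3.png",im)
```

```text
[0.5159 0.1058 0.0738] (np.float64(257.88357035853477), np.float64(313.49941850912376))
```

View pics/w3.png

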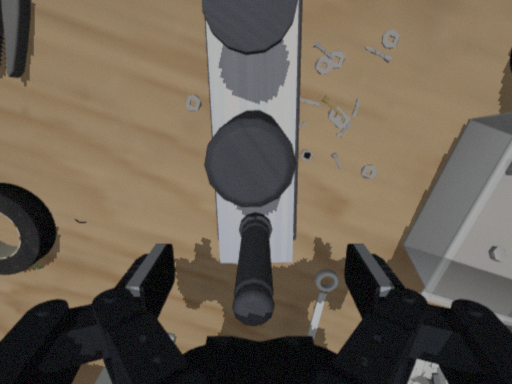

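Run:
```python
from h import *
d=robot.snapshot("wrist")
a=plane(d,254.5,304,.126);b=plane(d,254.5,228,.055);print(a,b);plan([a[0],a[1],.072])
```

```text
[0.5127 0.1103 0.126 ] [0.5127 0.1072 0.055 ]
y,z axes now [0.948  0.3184 0.0021] [ 0.0021  0.0004 -1.    ] tool-frame move [ 0.0054 -0.0015  0.0017]
```

The slim gauge's top is at (254,304), between the open fingers and offset by about 3 mm along tool x. I'll correct for that and close.

In the tool's units: 0.003 m / 0.4 = 0.0075, -0.0015 m / 0.4 = -0.0038.

Call:
{"method": "drive_effector", "body": {"deltas": {"drx": [0, 0, 0, 0, 0, 0, 0, 0], "dry": [0, 0, 0, 0, 0, 0, 0, 0], "drz": [0, 0, 0, 0, 0, 0, 0, 0], "x": [0.0075, 0, 0, 0, 0, 0, 0, 0], "y": [-0.0038, 0, 0, 0, 0, 0, 0, 0], "z": [0.0038, 0, 0, 0, 0, 0, 0, 0], "finger_gap": [0.085, 0.04, 0.0, 0.0, 0.0, 0.0, 0.0, 0.0]}}}

```text
time: 4.47
position: [0.5127, 0.1078, 0.0709]
ee_rot: [1.834, 2.551, -0.0]
wrist_force: [-1.6, -0.4, 2.9]
gripper_width: 0.0136
finger_force: 58.4
```

In the tool's units: -0.02 m / 0.4 = -0.05, -0.015 m / 0.4 = -0.0375.

Call:
{"method": "drive_effector", "body": {"deltas": {"drx": [0, 0, 0, 0, 0, 0, 0], "dry": [0, 0, 0, 0, 0, 0, 0], "drz": [0, 0, 0, 0, 0, 0, 0], "x": [0, 0, 0, 0, 0, 0, 0], "y": [0, 0, 0, 0, 0, 0, 0], "z": [-0.025, -0.0375, -0.05, -0.05, -0.0375, 0, 0], "finger_gap": [0.0, 0.0, 0.0, 0.0, 0.0, 0.0, 0.0]}}}

```text
time: 5.35
position: [0.5125, 0.1078, 0.1502]
ee_rot: [-1.834, -2.55, 0.001]
wrist_force: [-0.4, 0.9, -1.4]
gripper_width: 0.0134
finger_force: 58.4
```

Run:
```python
from h import *
w=robot.snapshot("wrist");s=robot.snapshot("side");t=robot.snapshot("top")
cv2.imwrite("pics/t4.png",t["pixels"]);cv2.imwrite("pics/s4.png",s["pixels"]);cv2.imwrite("pics/w4.png",w["pixels"])
p=proj(s,[.513,.108,.1]);print(p)
x,y=int(p[0]),int(p[1])
z=lambda im,x0,y0,w,h:cv2.resize(im[y0:y0+h,x0:x0+w],(400,400),interpolation=cv2.INTER_CUBIC)
cv2.imwrite("pics/c4.png",np.hstack([z(s["pixels"],x-50,y-60,100,100),cv2.resize(w["pixels"],(400,400))]))
plan([.457,-.0755,.135],[0.999,-.02,0])
```

```text
(np.float64(293.8031704714871), np.float64(186.84573147199268))
y,z axes now [ 0.948   0.3184 -0.0013] [-0.0012 -0.0003 -1.    ] tool-frame move [-0.1562 -0.1108  0.0151]
rotvec tool [-0.0013  0.0001  0.3441] move in goal frame [-0.1844 -0.0516  0.015 ]
rotvec tool [-0.0001 -0.0018 -2.7975] move in goal frame [0.1844 0.0516 0.015 ]
```

View pics/c4.png

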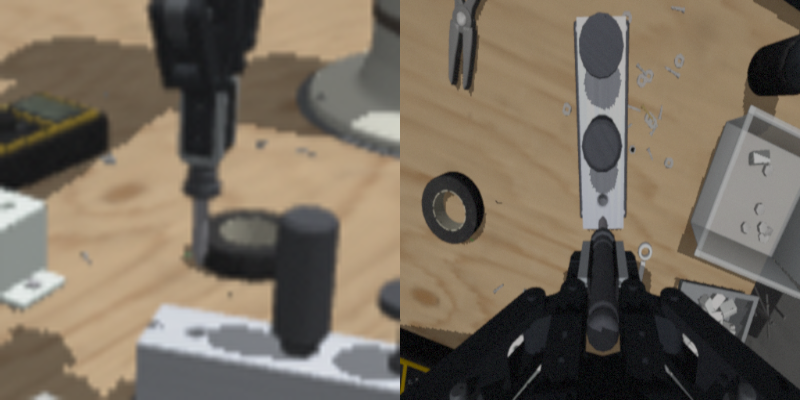

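The gauge is held upright. Its probe is clear of the stand, and the empty hole shows at about wrist pixel (260,192). Next I move above the opening.

In the tool's units: -0.0307 m / 0.4 = -0.0768, -0.0086 m / 0.4 = -0.0215, 0.1147 rad / 6.2832 = 0.0183.

Call:
{"method": "drive_effector", "body": {"deltas": {"drx": [0, 0, 0, 0, 0, 0, 0, 0, 0, 0, 0], "dry": [0, 0, 0, 0, 0, 0, 0, 0, 0, 0, 0], "drz": [0.0183, 0.0183, 0.0183, 0, 0, 0, 0, 0, 0, 0, 0], "x": [0, 0, 0, -0.0768, -0.0768, -0.0768, -0.0768, -0.0768, -0.0768, 0, 0], "y": [0, 0, 0, -0.0215, -0.0215, -0.0215, -0.0215, -0.0215, -0.0215, 0, 0], "z": [0, 0, 0, 0, 0, 0, 0, 0, 0, 0, 0], "finger_gap": [0.0, 0.0, 0.0, 0.0, 0.0, 0.0, 0.0, 0.0, 0.0, 0.0, 0.0]}}}

```text
time: 6.88
position: [0.4574, -0.0751, 0.1505]
ee_rot: [-2.244, -2.198, 0.0]
wrist_force: [-0.2, 0.6, -1.2]
gripper_width: 0.0135
finger_force: 58.5
```

Run:
```python
from h import *
w=robot.snapshot("wrist");s=robot.snapshot("side");a=cv2.imread("pics/w4.png")
cv2.imwrite("pics/w5.png",w["pixels"]);cv2.imwrite("pics/s5.png",s["pixels"])
z=lambda im,x0,y0,w,h:cv2.resize(im[y0:y0+h,x0:x0+w],(400,600),interpolation=cv2.INTER_CUBIC)
cv2.imwrite("pics/c5.png",np.hstack([z(a,220,170,80,120),z(w["pixels"],220,170,80,120)]))
plan([.457,-.0755,.15])
```

```text
y,z axes now [ 0.9998 -0.0193 -0.0002] [-0.0002  0.0002 -1.    ] tool-frame move [-0.0008 -0.0005  0.0006]
```

View pics/c5.png

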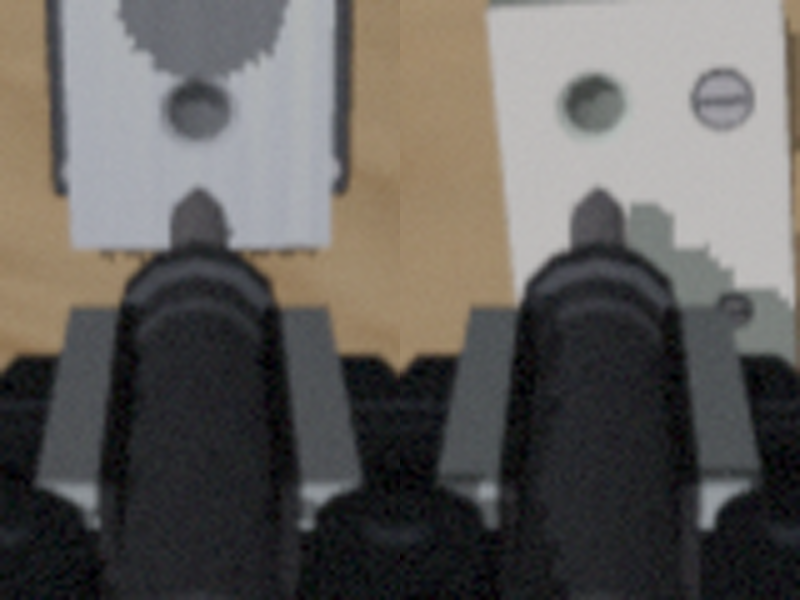

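Run:
```python
from h import *
d=robot.snapshot("wrist");r,p=plan([0.457,-.0755,.15])
f=lambda u,v,z:r.inv().apply(plane(d,220+(u+.5)/5-.5,170+(v+.5)/5-.5,z)-p)
z=.1505-.021
print("tip",f(198,190,z-.040),"collar front",f(198,246,z),"open",f(193,102,.05),"standhole",f(198,107,.05))
```

```text
y,z axes now [ 0.9998 -0.0192 -0.0002] [-0.0002  0.0001 -1.    ] tool-frame move [-0.0009 -0.0005  0.0006]
tip [-0.0008  0.0002  0.0611] collar front [0.0074 0.0003 0.0211] open [ 0.0002 -0.0007  0.1006] standhole [-0.0007  0.0002  0.1006]
```

Both holes are in view: the stand hole at (198,107) and the opening at (193,102) in the crops. The opening is therefore about 1 px, or 0.9 mm, left of the probe axis and 1–2 mm forward. I'll correct for that and lower partway.

In the tool's units: 0.015 m / 0.4 = 0.0375, 0.0018 m / 0.4 = 0.0045.

Call:
{"method": "drive_effector", "body": {"deltas": {"drx": [0, 0, 0, 0, 0, 0, 0, 0], "dry": [0, 0, 0, 0, 0, 0, 0, 0], "drz": [0, 0, 0, 0, 0, 0, 0, 0], "x": [0.0045, 0, 0, 0, 0, 0, 0, 0], "y": [-0.0023, 0, 0, 0, 0, 0, 0, 0], "z": [0.025, 0.0375, 0.025, 0.0125, 0.0125, 0.0125, 0, 0], "finger_gap": [0.0, 0.0, 0.0, 0.0, 0.0, 0.0, 0.0, 0.0]}}}

```text
time: 8.02
position: [0.4567, -0.0735, 0.101]
ee_rot: [2.243, 2.199, 0.0]
wrist_force: [-0.3, -0.7, -0.4]
gripper_width: 0.0137
finger_force: 58.5
```

Run:
```python
from h import *
w=robot.snapshot("wrist");cv2.imwrite("pics/w6.png",w["pixels"])
s=robot.sense();print(s["position"],s["wrist_force"],s["moment"])
```

```text
[ 0.4567 -0.0735  0.1011] [ 0.432  -0.2205 -1.3226] [ 0.0159 -0.0161  0.0026]
```

In the tool's units: 0.004 m / 0.4 = 0.01.

Call:
{"method": "drive_effector", "body": {"deltas": {"drx": [0, 0, 0, 0], "dry": [0, 0, 0, 0], "drz": [0, 0, 0, 0], "x": [0, 0, 0, 0], "y": [0, 0, 0, 0], "z": [0.01, 0.01, 0.01, 0], "finger_gap": [0.0, 0.0, 0.0, 0.0]}}}

```text
time: 8.57
position: [0.4563, -0.0734, 0.0883]
ee_rot: [-2.243, -2.199, 0.001]
wrist_force: [0.4, 0.2, -1.5]
gripper_width: 0.0135
finger_force: 58.5
```

```bash
python3 -c "
from h import *
s=robot.sense();print(s['position'],s['wrist_force'],s['moment'])"
```

```text
[ 0.4563 -0.0734  0.0883] [ 0.4173  0.1821 -1.5182] [-0.018  -0.0134  0.051 ]
```

In the tool's units: 0.004 m / 0.4 = 0.01, 0.003 m / 0.4 = 0.0075.

Call:
{"method": "drive_effector", "body": {"deltas": {"drx": [0, 0, 0, 0, 0, 0], "dry": [0, 0, 0, 0, 0, 0], "drz": [0, 0, 0, 0, 0, 0], "x": [0, 0, 0, 0, 0, 0], "y": [0, 0, 0, 0, 0, 0], "z": [0.01, 0.01, 0.01, 0.0075, 0, 0], "finger_gap": [0.0, 0.0, 0.0, 0.0, 0.0, 0.0]}}}

```text
time: 9.32
position: [0.4566, -0.0735, 0.0739]
ee_rot: [2.244, 2.199, 0.0]
wrist_force: [-0.8, 0.4, -0.2]
gripper_width: 0.0134
finger_force: 58.5
```

Run:
```python
from h import *
s=robot.sense();print(s['position'],s['wrist_force'],s['moment'])
```

```text
[ 0.4566 -0.0735  0.0739] [-0.8362  0.356  -0.2302] [ 0.0256 -0.042  -0.0278]
```

Almost seated and no side load. I'll lower in 1 mm steps until the collar takes up force.

In the tool's units: 0.001 m / 0.4 = 0.0025.

Call:
{"method": "drive_effector", "body": {"deltas": {"drx": [0, 0, 0, 0, 0], "dry": [0, 0, 0, 0, 0], "drz": [0, 0, 0, 0, 0], "x": [0, 0, 0, 0, 0], "y": [0, 0, 0, 0, 0], "z": [0.0025, 0.0025, 0.0025, 0, 0], "finger_gap": [0.0, 0.0, 0.0, 0.0, 0.0]}}}

```text
time: 9.95
position: [0.4566, -0.0734, 0.0709]
ee_rot: [2.243, 2.199, 0.0]
wrist_force: [-0.4, -0.6, 1.7]
gripper_width: 0.0136
finger_force: 58.7
```

In the tool's units: 0.0005 m / 0.4 = 0.0013.

Call:
{"method": "drive_effector", "body": {"deltas": {"drx": [0, 0, 0, 0], "dry": [0, 0, 0, 0], "drz": [0, 0, 0, 0], "x": [0, 0, 0, 0], "y": [0, 0, 0, 0], "z": [0.0013, 0.0013, 0, 0], "finger_gap": [0.0, 0.0, 0.0, 0.0]}}}

```text
time: 10.45
position: [0.4566, -0.0735, 0.0708]
ee_rot: [2.243, 2.198, 0.001]
wrist_force: [-4.4, 0.6, 11.1]
gripper_width: 0.0137
finger_force: 59.6
```

It's seated: TCP z equals the stand-seated value (0.0708 vs 0.0709), with 11 N on the collar. Drawing out now.

In the tool's units: -0.035 m / 0.4 = -0.0875, -0.03 m / 0.4 = -0.075, 0.07 rad / 6.2832 = 0.0111.

Call:
{"method": "drive_effector", "body": {"deltas": {"drx": [0, 0, 0, 0, 0, 0, 0, 0, 0, 0, 0], "dry": [0, 0, 0, 0, 0, 0, 0, 0, 0, 0, 0], "drz": [0, 0, 0, 0, 0, 0, 0.0111, 0.0111, 0, 0, 0], "x": [0, 0, 0, 0, 0, 0, 0, 0, 0, 0, 0], "y": [0, 0, 0, 0, 0, 0, 0, 0, 0, 0, 0], "z": [-0.015, -0.03, -0.05, -0.05, -0.075, -0.075, -0.0875, -0.0875, -0.075, -0.03, 0], "finger_gap": [0.0, 0.0, 0.0, 0.0, 0.0, 0.0, 0.0, 0.0, 0.0, 0.0, 0.0]}}}

```text
time: 11.82
position: [0.4568, -0.0735, 0.3]
ee_rot: [2.391, 2.037, 0.001]
wrist_force: [0.1, -0.3, -0.7]
gripper_width: 0.0132
finger_force: 58.5
```

Run:
```python
from h import *
s=robot.sense();print(s["joint_pos"],s["wrist_force"]);p=s["position"];rad=np.array([np.cos(-.16),np.sin(-.16),0])
plan([.6*rad[0],.6*rad[1],.3],[0,0,1],rad)
```

```text
[-0.1595 -0.0843  0.1402  1.7946 -0.      1.5713] [ 0.1454 -0.2958 -0.6705]
y,z axes now [ 0.9872 -0.1593  0.0006] [ 0.0006 -0.0001 -1.    ] tool-frame move [-0.0002  0.1374  0.0001]
rotvec tool [-1.5702 -0.      0.    ] move in goal frame [-0.0002  0.      0.1374]
rotvec tool [ 0.     -2.2207 -2.2221] move in goal frame [ 0.0002 -0.      0.1374]
```

In the tool's units: 0.034 m / 0.4 = 0.085, -0.13 rad / 6.2832 = -0.0207.

Call:
{"method": "drive_effector", "body": {"deltas": {"drx": [0, 0, 0, 0, -0.0207, -0.0207, -0.0207, -0.0207, -0.0207, -0.0207, 0], "dry": [0, 0, 0, 0, 0, 0, 0, 0, 0, 0, 0], "drz": [0, 0, 0, 0, 0, 0, 0, 0, 0, 0, 0], "x": [0, 0, 0, 0, 0, 0, 0, 0, 0, 0, 0], "y": [0.085, 0.085, 0.085, 0.085, 0, 0, 0, 0, 0, 0, 0], "z": [0, 0, 0, 0, 0, 0, 0, 0, 0, 0, 0], "finger_gap": [0.0, 0.0, 0.0, 0.0, 0.0, 0.0, 0.0, 0.0, 0.0, 0.0, 0.0]}}}

```text
time: 13.2
position: [0.5882, -0.0947, 0.2948]
ee_rot: [1.883, 1.603, 0.654]
wrist_force: [-0.6, -0.2, 0.1]
gripper_width: 0.0134
finger_force: 58.8
```

Run:
```python
from h import *
s=robot.sense();print(s["joint_pos"]);p=s["position"];rad=np.array([np.cos(-.16),np.sin(-.16),0])
plan([.6*rad[0],.6*rad[1],.3],[0,0,1],rad)
```

```text
[-0.1594 -0.5457 -0.456   0.8857 -0.0005  1.5712]
y,z axes now [ 0.7054 -0.1138  0.6996] [ 0.6906 -0.1115 -0.7145] tool-frame move [-0.0002  0.0067 -0.0008]
rotvec tool [-0.796   0.0001  0.    ] move in goal frame [-0.0002  0.0052  0.0042]
rotvec tool [-0.0001 -1.2176 -2.896 ] move in goal frame [ 0.0002 -0.0052  0.0042]
```

In the tool's units: 0.019 m / 0.4 = 0.0475, 0.014 m / 0.4 = 0.035, -0.13 rad / 6.2832 = -0.0207.

Call:
{"method": "drive_effector", "body": {"deltas": {"drx": [0, 0, 0, -0.0207, -0.0207, -0.0207, -0.0207, -0.0207, -0.0207, 0, 0], "dry": [0, 0, 0, 0, 0, 0, 0, 0, 0, 0, 0], "drz": [0, 0, 0, 0, 0, 0, 0, 0, 0, 0, 0], "x": [0, 0, 0, 0, 0, 0, 0, 0, 0, 0, 0], "y": [0.0475, 0.0475, 0.0475, 0, 0, 0, 0, 0, 0, 0, 0], "z": [0.035, 0.035, 0.035, 0, 0, 0, 0, 0, 0, 0, 0], "finger_gap": [0.0, 0.0, 0.0, 0.0, 0.0, 0.0, 0.0, 0.0, 0.0, 0.0, 0.0]}}}

```text
time: 14.58
position: [0.6611, -0.1065, 0.3103]
ee_rot: [1.293, 1.101, 1.084]
wrist_force: [-0.8, -0.2, -0.9]
gripper_width: 0.0136
finger_force: 58.9
```

Run:
```python
from h import *
s=robot.sense();print(s["joint_pos"]);p=s["position"];rad=np.array([np.cos(-.16),np.sin(-.16),0])
plan([p[0],p[1],.3],[0,0,1],rad)
```

```text
[-0.1594 -0.626  -1.0564 -0.4152 -0.0007  1.5708]
y,z axes now [ 0.0149 -0.0024  0.9999] [ 0.9871 -0.1594 -0.0151] tool-frame move [ 0.     -0.0103  0.0002]
rotvec tool [-0.0151  0.0001  0.    ] move in goal frame [ 0.     -0.0103  0.    ]
rotvec tool [-0.0002 -0.0237 -3.1415] move in goal frame [0.     0.0103 0.    ]
```

In the tool's units: 0.01 m / 0.4 = 0.025, -0.005 m / 0.4 = -0.0125, -0.015 rad / 6.2832 = -0.0024.

Call:
{"method": "drive_effector", "body": {"deltas": {"drx": [-0.0024, 0, 0, 0, 0, 0, 0], "dry": [0, 0, 0, 0, 0, 0, 0], "drz": [0, 0, 0, 0, 0, 0, 0], "x": [0, 0, 0, 0, 0, 0, 0], "y": [0, -0.0125, -0.0125, 0, 0, 0, 0], "z": [0.025, 0.025, 0, 0, 0, 0, 0], "finger_gap": [0.0, 0.0, 0.0, 0.0, 0.0, 0.0, 0.0]}}}

```text
time: 15.45
position: [0.6796, -0.1095, 0.3003]
ee_rot: [1.277, 1.087, 1.092]
wrist_force: [-0.8, 0.1, -1.1]
gripper_width: 0.0134
finger_force: 58.9
```

Run:
```python
from h import *
s=robot.sense();print(s["joint_pos"],s["dq"]);p=s["position"]
plan([p[0],p[1],.3])
a=robot.snapshot("side")["pixels"];t=robot.snapshot("top")["pixels"]
cv2.imwrite("pics/f.png",np.hstack([cv2.resize(a[:, :400],(400,384)),cv2.resize(t[80:330,100:360],(400,384))]))
```

```text
[-0.1595 -0.5216 -1.0404 -0.5234 -0.0007  1.5708] [ 0.0001  0.0028 -0.001  -0.0037 -0.0005  0.0008]
y,z axes now [-0.0045  0.0008  1.    ] [ 0.9872 -0.1594  0.0046] tool-frame move [ 0.     -0.0003 -0.    ]
```

View pics/f.png

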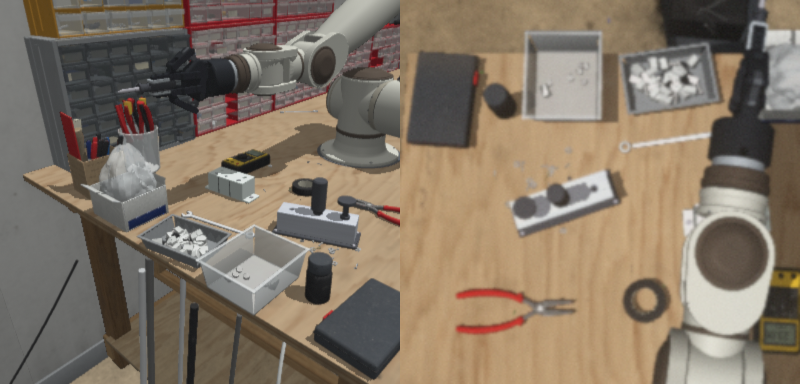

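The final views show the gauge held level, its probe at about (130,91) in the side picture and 0.30 m up. The other gauges, the spanner and the pot haven't moved. Handing in.

```bash
python3 -c "
from workcell import robot
print(robot.close_job())"
```

```text
the job is handed in; nothing more can be done
None
```

The slim gauge was seated fully in the large opening (collar on the block, 11 N), drawn out, turned level and is held still about 0.30 m above the bench; the job was handed in at about 15.6 s, with the other two gauges, the spanner and the glue pot left where they were.

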